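Fetch the brass die from behind the cartridges

ROBOT

A 6-joint arm with a two-finger parallel gripper is mounted at the origin on the work surface. World frame = base frame: x ahead of the robot, y to its left, z up, the work surface at z = 0. Lengths are in m, angles in degrees, forces in N, time in s.
With the tool pointing down it reaches from about 0.35 to 0.875 m from the base axis. Payload 4.2 kg.
Tool frame: the origin (TCP) lies on the centre line of the jaws, within the pads' length; the fingertips stand 19 mm ahead of it and the grasp point (between the pads) is the TCP; x points along the fingers, y is the direction in which the jaws open and shut, and the axes are right-handed (so a half turn about x gives the same grasp; the last joint's range is limited). The gripper opens to 87 mm and grips with 3 to 60 N. Pads are 19 mm wide; open, the fingers measure 117 mm over their backs; the gripper's body (75 mm by 190 mm) begins 51 mm behind the grasp point.
Start: joints at [-59.038, 22.042, 0.453, 0, -68.411, -14.817], TCP at [0.174, -0.6, 0.242] pointing down, gripper open.
Joint ranges: [-179.83, 179.83], [-69.29, 118.12], [-61.27, 80.66], [-181.25, 117.63], [-171.15, -9.14], [-177.46, 177.46]. Speed limits (degrees/s): [159.86, 159.86, 180, 180, 180, 180].

INTERFACE

Orientations are given as a 3x3 rotation matrix whose columns are the frame's x, y, z axes.
In Python, from station import * gives the robot as it stands.
- The arm moves only by the shell command python3 -m creep 'ROWS'. ROWS is JSON, a list of rows, each a list of 5 numbers: the opening, from 0 (shut) to 1 (fully open), then the shift along the world's x, y, z in mm, then the turn about the world's z in rad. In form: [[jaw, x, y, z, turn], ...]. A call has exactly 8 rows; each row is the pose to reach, as a shift and turn from the pose measured when the call began; what a row does not reach only later rows make up. A row lasts 1/10 s, in which the tool goes at most 50 mm and 8.59 degrees, less where a joint would pass 70% of its speed; a pose out of reach is approached as far as the arm can. A call with a gripper value outside its range is refused whole. The fingers move at their own pace and stop on an object; the grip force is fixed at half the most. Time passes only in rows, so rows that repeat a pose let the fingers close, or fill a call up. It gives the time, the measured TCP pose, the force and the opening at its end, in the units of the state.
- sense(): the state, without advancing time (a new reading comes with each control period).
- capture(name): name is "scene" or "top" or "wrist"; returns a dict with "image" (384x512x3 uint8, blue, green, red), "z_map" (384x512 float32, m along the optical axis (not along the pixel's ray), 0 where there is no reading), "mtx" (3x3 intrinsics, pixels), "k1" (the pictures are not rectified: a ray, as slopes to the right and down, at radius r is drawn at 1 + k1 r^2 times it, then the intrinsics apply), "eye" and "attitude" of the camera in the world. Camera axes: x right, y up, looking along -z (the intrinsics and any distortion apply to the point x, -y, -z); pixel columns grow to the right and rows downward; lengths in m; the calibration is good to about 2 mm. A picture is of the moment at which its call begins.
- finish_job(): hands the job in, once; it reports no verdict.
Trained networks look in a picture, given as the dict that the camera call returned (one of the last four; its "shot" number tells which), for a name from the list of things; names that differ only in an ending like _2 or _b are one class to them, and where a whole thing is asked for, a point or a joint stands for the part that bears it (a point fixed in the world has none). Each returns a list of dicts, best first, with "confidence" (0 to 1); they miss things now and then, are a little off and sometimes report something else, mostly with a low value. They report only what shows in the picture. A call takes as long as a camera call.
- look_for(picture, thing): "box" ([left, top, right, bottom] in pixels, round what is visible of it).
- mark_of(picture, thing): "centre" ([column, row] in pixels: a listed point, or the origin of a listed thing).
The state is a dict: "time_s": time; "joints": joint angles; "joint_velocities": joint speeds; "effort": joint torques, N m; "tcp_pos": TCP position; "ee_rot": TCP orientation; "wrist_force": force on the tool from outside, world axes, zero at the start; "moment": the same for the moment, N m; "gripper_width": opening from 0.0 (shut) to 1.0 (fully open).
Only numpy, scipy, OpenCV 4.12 (cv2) and the standard library are available. Lean on these libraries where they do the work, as an engineer would, in place of code of your own. Each camera call takes 0.05 s, during which the arm holds its last target.

TASK

Set up the sealing station: first move the red-, green- and blue-capped cartridges from the front row of the grey rack into the blue tray, standing all three there upright, then take the brass die from behind them and set it upright in the middle of the white disc of the sealing station. Then put each cartridge back upright on the very nest of the rack where it stood at the start. Never tip a cartridge or the die over, and leave the steel ring on the rack where it is.

Things in the scene. Friction and masses are not known exactly. Their poses are not given: they have to be found in the camera images.
- red_cartridge_mid (a point): Centre (half-way up, 52.5 mm above its foot) of the red-capped cartridge: rigid upright white plastic cylinder, 34 mm diameter up to 85 mm above the foot, then a red cap 29 mm across and 20 mm high (105 mm tall in all), red band near the foot, about 0.12 kg. At the start it stands loose on the flat top of the rack, on one of the three white 50 mm nest discs in the front row (which one varies). z axis up.
- green_cartridge_mid (a point): Centre (half-way up, 52.5 mm above its foot) of the green-capped cartridge: rigid upright white plastic cylinder, 34 mm diameter up to 85 mm above the foot, then a green cap 29 mm across and 20 mm high (105 mm tall in all), green band near the foot, about 0.12 kg. At the start it stands loose on the flat top of the rack, on one of the three white 50 mm nest discs in the front row (which one varies). z axis up.
- blue_cartridge_mid (a point): Centre (half-way up, 52.5 mm above its foot) of the blue-capped cartridge: rigid upright white plastic cylinder, 34 mm diameter up to 85 mm above the foot, then a blue cap 29 mm across and 20 mm high (105 mm tall in all), blue band near the foot, about 0.12 kg. At the start it stands loose on the flat top of the rack, on one of the three white 50 mm nest discs in the front row (which one varies). z axis up.
- die_mid (a point): Centre (half-way up, 20 mm above its underside) of the brass die: plain brass cylinder 50 mm diameter, 40 mm high, dark bore spot on top, about 0.4 kg; at the start it stands loose on the rack behind the middle cartridge. z axis up.
- rack: Grey fixed rack block, 150 mm (its x, front to back) by 220 mm (its y) by 30 mm high, flat top. Origin at the centre of its underside on the table. Front row of three flat white nest discs at x = -25 mm, y = -55, 0 and +55 mm; the die starts at x = +25 mm, y = 0. It does not move in a run.
- tray: Blue shallow fixed open tray, 270 mm (its x) by 120 mm (its y), 18 mm high, walls 4 mm thick, floor 4 mm thick, empty. Origin at the centre of its underside on the table, z up. The side area for the cartridges.
- nest (a point): Centre of the top face of the white nest disc (72 mm diameter, flat, edged by a black ring) on the white sealing-station plate (170 by 160 mm, 20 mm thick; disc face 26 mm above the table). On the plate 67 mm and more from this point towards the plate +x edge lie a 16 mm high brass bar and two 12 mm high studs. z up, x and y along the plate edges. Fixed.
- ring: Small loose steel ring, 38 mm outside diameter, 22 mm high, bore 22 mm, standing on the back left corner of the rack (as seen from the robot). Origin at the centre of its underside. Not to be moved.

How it is judged (in metres and radians):
On the way, in this order (a step that is already met when the one before it is completed fails the run):
1. all three cartridges stand upright in the tray, let go, while the die is still on the rack (x of red_cartridge_mid in the frame of tray between -0.125 and 0.125 m and y of red_cartridge_mid in the frame of tray between -0.05 and 0.05 m and z of each of red_cartridge_mid, green_cartridge_mid, blue_cartridge_mid in the frame of tray below 0.07 m and linear speed of each of red_cartridge, green_cartridge, blue_cartridge below 0.02 m/s and angular speed of each of red_cartridge, green_cartridge, blue_cartridge below 0.2 rad/s and angle between each of red_cartridge_mid, green_cartridge_mid, blue_cartridge_mid's own z axis and vertical below 0.15 rad and contact force between the fingers and red_cartridge below 0.1 N and x of green_cartridge_mid in the frame of tray between -0.125 and 0.125 m and y of green_cartridge_mid in the frame of tray between -0.05 and 0.05 m and contact force between the fingers and green_cartridge below 0.1 N and x of blue_cartridge_mid in the frame of tray between -0.125 and 0.125 m and y of blue_cartridge_mid in the frame of tray between -0.05 and 0.05 m and contact force between the fingers and blue_cartridge below 0.1 N and distance of die_mid from where it was at the start of the episode below 0.03 m), for 0.2 s.
2. the die stands in the middle of the white disc, let go, while all three cartridges still stand in the tray (horizontal distance between die_mid and nest below 0.011 m and z of die_mid in the frame of nest between 0.015 and 0.024 m and linear speed of each of die, red_cartridge, green_cartridge, blue_cartridge below 0.02 m/s and angular speed of each of die, red_cartridge, green_cartridge, blue_cartridge below 0.2 rad/s and angle between each of die_mid, red_cartridge_mid, green_cartridge_mid, blue_cartridge_mid's own z axis and vertical below 0.15 rad and contact force between the fingers and die below 0.1 N and x of red_cartridge_mid in the frame of tray between -0.125 and 0.125 m and y of red_cartridge_mid in the frame of tray between -0.05 and 0.05 m and z of each of red_cartridge_mid, green_cartridge_mid, blue_cartridge_mid in the frame of tray below 0.07 m and contact force between the fingers and red_cartridge below 0.1 N and x of green_cartridge_mid in the frame of tray between -0.125 and 0.125 m and y of green_cartridge_mid in the frame of tray between -0.05 and 0.05 m and contact force between the fingers and green_cartridge below 0.1 N and x of blue_cartridge_mid in the frame of tray between -0.125 and 0.125 m and y of blue_cartridge_mid in the frame of tray between -0.05 and 0.05 m and contact force between the fingers and blue_cartridge below 0.1 N), for 0.2 s.
At the end, for the whole second after the job is handed in: The die stands upright and at rest with its centre within 11 mm of the centre of the white disc, and each cartridge stands upright and at rest within 12 mm of where its centre was at the start, all let go (horizontal distance between die_mid and nest below 0.011 m and z of die_mid in the frame of nest between 0.015 and 0.024 m and linear speed of each of die, red_cartridge, green_cartridge, blue_cartridge below 0.02 m/s and angular speed of each of die, red_cartridge, green_cartridge, blue_cartridge below 0.2 rad/s and angle between each of die_mid, red_cartridge_mid, green_cartridge_mid, blue_cartridge_mid's own z axis and vertical below 0.15 rad and contact force between the fingers and die below 0.1 N and distance of each of red_cartridge_mid, green_cartridge_mid, blue_cartridge_mid from where it was at the start of the episode below 0.012 m and contact force between the fingers and red_cartridge below 0.1 N and contact force between the fingers and green_cartridge below 0.1 N and contact force between the fingers and blue_cartridge below 0.1 N); the robot touches nothing.
It fails at once if a cartridge or the die is tipped over (more than about 45 degrees) (angle between any of red_cartridge_mid, green_cartridge_mid, blue_cartridge_mid, die_mid's own z axis and vertical above 0.8 rad).
It fails at once if the steel ring is moved more than 20 mm (distance of ring from where it was at the start of the episode above 0.02 m).
It also fails if it takes over 147 s, if anything falls off the work surface, if the arm or the gripper's body presses on something with over 40 N, if the wrist force passes 120 N, or if a joint passes its speed limit or range.

## Working session

There is one attempt and no reset: what is moved stays moved. The work goes in short steps, Python scripts to look and compute and a shell command to move; the robot and the scene stay as the last step left them, time stands still between calls to the robot, and variables do not carry over. Pictures are saved under pics/ and viewed, and the job is handed in when it is done.

```bash
ls; mkdir -p pics
cat > h.py <<'E'
from station import *
import numpy as np, cv2
def ray(p,px):
    K=p["mtx"];u=(px[0]-K[0][2])/K[0][0];v=(px[1]-K[1][2])/K[1][1]
    k=p["k1"];x,y=u,v
    for _ in range(20):
        r2=x*x+y*y;x,y=u/(1+k*r2),v/(1+k*r2)
    return np.array([x,-y,-1.])
def onz(p,px,z):
    d=np.array(p["attitude"])@ray(p,px);e=np.array(p["eye"])
    return e+d*(z-e[2])/d[2]
def cloud(p):
    K=np.array(p["mtx"]);H,W=p["z_map"].shape
    g=np.stack(np.meshgrid(np.arange(W),np.arange(H)),-1).reshape(-1,2).astype(float)
    u=(g[:,0]-K[0,2])/K[0,0];v=(g[:,1]-K[1,2])/K[1,1];x,y=u,v
    for _ in range(20):
        r2=x*x+y*y;x,y=u/(1+p["k1"]*r2),v/(1+p["k1"]*r2)
    z=p["z_map"].reshape(-1)
    c=np.stack([x*z,-y*z,-z],1)@np.array(p["attitude"]).T+np.array(p["eye"])
    c[z<=0]=np.nan
    return c.reshape(H,W,3)
E
python3 - <<'E'
from h import *
s=sense();print(s["time_s"],s["tcp_pos"],s["ee_rot"],s["gripper_width"])
for n in ["scene","top","wrist"]:
    p=capture(n);cv2.imwrite(f"pics/{n}0.png",p["image"])
    print(n,p["eye"],p["k1"],np.array(p["mtx"]).tolist(),np.round(p["attitude"],3).tolist())
    for t,z in [("red_cartridge_mid",.0825),("green_cartridge_mid",.0825),("blue_cartridge_mid",.0825),("die_mid",.05),("rack",0),("tray",0),("nest",.026),("ring",.03)]:
        m=mark_of(p,t)[:2]
        for q in m: print(t,q["centre"],round(q["confidence"],2),np.round(onz(p,q["centre"],z),4))
E
```

```text
pics
0.0 [ 0.17365503 -0.59982074  0.24046834] [[-7.15933513e-04 -2.77912817e-01  9.60606035e-01]
 [ 2.03209912e-03  9.60603893e-01  2.77913712e-01]
 [-9.99997679e-01  2.15101442e-03 -1.22982129e-04]] 0.9957300892170377
scene [1.1316889  0.45340705 0.8231359 ] -0.13802898281619982 [[482.8480494380588, 0.0, 244.26460125704398], [0.0, 482.8480494380588, 193.21300656445584], [0.0, 0.0, 1.0]] [[-0.602, -0.563, 0.567], [0.799, -0.423, 0.428], [-0.001, 0.71, 0.704]]
red_cartridge_mid [238.3, 174.3] 0.97 [ 0.4951 -0.044   0.0825]
green_cartridge_mid [268.1, 197.7] 0.76 [0.5157 0.0529 0.0825]
blue_cartridge_mid [253.8, 185.2] 0.56 [0.5028 0.0052 0.0825]
blue_cartridge_mid [235.2, 203.1] 0.23 [0.5712 0.0061 0.0825]
die_mid [232.7, 202.0] 0.61 [ 0.5473 -0.0201  0.05  ]
rack [245.8, 215.8] 0.82 [0.5264 0.0008 0.    ]
tray [363.2, 285.5] 0.83 [0.5375 0.3104 0.    ]
tray [161.9, 144.5] 0.48 [ 0.4537 -0.3381 -0.    ]
nest [161.4, 148.5] 0.89 [ 0.4878 -0.3026  0.026 ]
ring [246.0, 237.4] 0.74 [0.5983 0.0553 0.03  ]
top [0.49477458 0.0121026  0.97001065] -0.11779993776290952 [[366.81161447451325, 0.
[... 201 characters left out ...]
 0.4868 -0.0527  0.0825]
green_cartridge_mid [224.1, 197.7] 0.53 [0.522  0.0522 0.0825]
blue_cartridge_mid [247.3, 204.3] 0.67 [ 0.5056 -0.0037  0.0825]
die_mid [251.6, 187.2] 0.64 [ 0.5489 -0.0155  0.05  ]
die_mid [222.1, 171.6] 0.45 [0.5887 0.0584 0.05  ]
tray [127.5, 196.2] 0.95 [0.5302 0.3128 0.    ]
tray [269.6, 213.1] 0.26 [ 0.4828 -0.064   0.    ]
nest [359.1, 212.7] 0.65 [ 0.4813 -0.2976  0.026 ]
ring [223.1, 168.9] 0.71 [0.5977 0.0569 0.03  ]
wrist [ 0.09925262 -0.62203206  0.38514472] 0.005732824104891291 [[279.6661687693348, 0.0, 257.1452315953992], [0.0, 279.6661687693348, 195.9045466030337], [0.0, 0.0, 1.0]] [[-0.279, -0.921, -0.273], [0.96, -0.267, -0.08], [0.0, -0.285, 0.959]]
```

View pics/scene0.png

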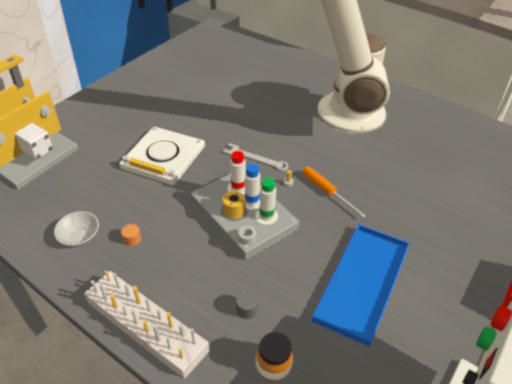

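View pics/top0.png

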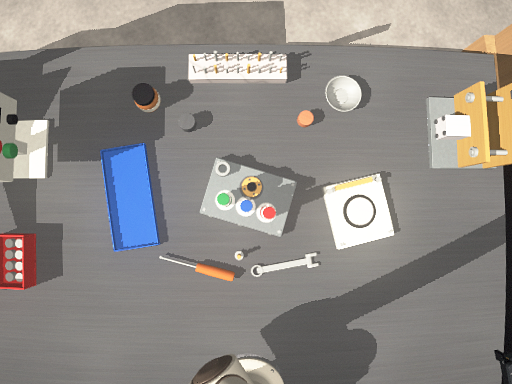

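Run:
```python
from h import *
for cam in ["top","scene"]:
    p=capture(cam);c=cloud(p);Z=c[...,2];hsv=cv2.cvtColor(p["image"],cv2.COLOR_BGR2HSV)
    # heights
    R=(c[...,0]>.4)&(c[...,0]<.65)&(c[...,1]>-.13)&(c[...,1]<.13)
    m=R&(abs(Z-.03)<.006)
    (cx,cy),wh,a=cv2.minAreaRect((c[m][:,:2]*1000).astype(np.float32));print(cam,"rack",cx,cy,wh,a,np.nanmedian(Z[m]))
    m=R&(abs(Z-.135)<.007)
    n,l,st,_=cv2.connectedComponentsWithStats(m.astype(np.uint8))
    for i in range(1,n):
        if st[i][4]>15:
            q=c[l==i];print(" cap",np.round((np.nanmin(q,0)+np.nanmax(q,0))/2,4),np.nanmedian(q,0).round(4),st[i][4],np.median(hsv[l==i],0))
    m=R&(abs(Z-.07)<.005)
    n,l,st,_=cv2.connectedComponentsWithStats(m.astype(np.uint8))
    for i in range(1,n):
        if st[i][4]>25:
            q=c[l==i];print(" die?",np.round((np.nanmin(q,0)+np.nanmax(q,0))/2,4),np.ptp(q,0).round(3),st[i][4])
    m=(c[...,1]>.2)&(abs(Z-.018)<.006)
    (cx,cy),wh,a=cv2.minAreaRect((c[m][:,:2]*1000).astype(np.float32));print(cam,"tray",cx,cy,wh,a)
```

```text
top rack 525.2276000976562 -7.291557312011719 (220.66268920898438, 150.4197998046875) 72.92353820800781 0.029628993685583527
 cap [0.5175 0.0526 0.1341] [0.5174 0.0524 0.1342] 124 [ 66. 123. 219.]
 cap [5.011e-01 2.000e-04 1.360e-01] [5.011e-01 2.000e-04 1.344e-01] 122 [109. 149. 244.]
 cap [ 0.4858 -0.0522  0.1334] [ 0.4848 -0.0521  0.1343] 126 [  1. 159. 253.]
 die? [ 0.5495 -0.0147  0.0694] [0.047 0.047 0.009] 317
top tray 542.9515991210938 447.201416015625 (486.4412536621094, 468.9010314941406) 3.5066921710968018
scene rack 528.430908203125 -6.210662841796875 (223.74293518066406, 151.16964721679688) 73.30867004394531 0.02882399176907835
 cap [ 0.4894 -0.0503  0.1326] [ 0.4909 -0.0501  0.1332] 100 [  2. 255. 226.]
 cap [0.505  0.002  0.1321] [0.5068 0.0031 0.1334] 110 [105. 207. 197.]
 cap [0.5213 0.0542 0.1328] [0.523  0.0559 0.1335] 124 [ 69. 214. 171.]
 die? [ 0.4955 -0.0466  0.07  ] [0.021 0.028 0.01 ] 45
 die? [0.5098 0.0059 0.0703] [0.025 0.028 0.009] 50
 die? [ 0.5521 -0.0123  0.0691] [0.052 0.05  0.008] 307
 die? [0.5271 0.0576 0.0699] [0.02  0.026 0.01 ] 48
scene tray 148.68597412109375 368.0174560546875 (1325.937255859375, 367.5215759277344) 4.440779685974121
```

The top view shows the blue tray at left (~130,196), the rack in the centre with caps green (224,199), blue (246,206) and red (269,213), the die at (251,187), the ring at (223,169) and the sealing plate at (359,211). The rack is turned about -17°.

Run:
```python
from h import *
for cam in ["top","scene"]:
    p=capture(cam);c=cloud(p);hsv=cv2.cvtColor(p["image"],cv2.COLOR_BGR2HSV)
    m=(hsv[...,0]>100)&(hsv[...,0]<125)&(hsv[...,1]>150)&(c[...,1]>.2)&(c[...,1]<.45)&(c[...,0]>.3)&(c[...,0]<.8)&(c[...,2]<.03)&(c[...,2]>-.01)
    n,l,st,_=cv2.connectedComponentsWithStats(m.astype(np.uint8));i=1+st[1:,4].argmax();q=c[l==i]
    r=cv2.minAreaRect((q[:,:2]*1000).astype(np.float32));print(cam,"tray",r)
    m=(c[...,1]<-.18)&(c[...,1]>-.42)&(c[...,0]>.35)&(c[...,0]<.62)&(abs(c[...,2]-.021)<.009)
    n,l,st,_=cv2.connectedComponentsWithStats(m.astype(np.uint8));i=1+st[1:,4].argmax();q=c[l==i]
    print(" plate",cv2.minAreaRect((q[:,:2]*1000).astype(np.float32)),np.median(q[:,2]))
    # black ring
    m2=(l==i)&(hsv[...,2]<90)
    n,l2,st,_=cv2.connectedComponentsWithStats(m2.astype(np.uint8),connectivity=8);j=1+st[1:,4].argmax()
    ys,xs=np.nonzero(l2==j);pts=np.array([onz(p,(x,y),.026)[:2]*1000 for x,y in zip(xs,ys)],np.float32)
    print(" ring",cv2.fitEllipse(pts),len(pts))
    m3=(l==i)&(hsv[...,0]>15)&(hsv[...,0]<30)&(hsv[...,1]>120);q=c[m3];print(" bar",cv2.minAreaRect((q[:,:2]*1000).astype(np.float32)))
```

```text
top tray ((528.2306518554688, 304.67083740234375), (268.89263916015625, 120.85563659667969), 8.787137031555176)
 plate ((485.47857666015625, -299.14654541015625), (170.73301696777344, 161.93936157226562), 13.388548851013184) 0.020152271716576353Traceback (most recent call last):
  File "<stdin>", line 12, in <module>
ValueError: attempt to get argmax of an empty sequence
```

```bash
python3 -m creep '[[1,24,44,10,0.14],[1,48,88,20,0.28],[1,72,132,20,0.42],[1,96,176,20,0.56],[1,120,220,20,0.7],[1,144,264,20,0.84],[1,168,308,20,0.96],[1,190,345,20,0.99]]'
```

```text
time_s: 2.3
tcp_pos: [0.3644, -0.2533, 0.2621]
ee_rot: [[0.001, -0.957, 0.291], [-0.0, 0.291, 0.957], [-1.0, -0.001, 0.0]]
wrist_force: [-0.1, -0.4, -0.1]
gripper_width: 1.003
```

Run:
```python
from h import *
p=capture("wrist");cv2.imwrite("pics/w1.png",p["image"])
s=sense();R=np.array(s["ee_rot"]);print(s["tcp_pos"],np.degrees(np.arctan2(R[1,1],R[0,1])),s["joints"],s["wrist_force"])
for q in mark_of(p,"nest")[:2]: print(q,onz(p,q["centre"],.026))
```

```text
[ 0.36721649 -0.24972335  0.2621521 ] 163.34565090294157 [-13.18293049   3.02484889 -21.4688101   -0.08886927 -65.31825071
  -3.43429451] [ 0.68328862  3.27327545 -0.31452413]
{'centre': [159.3, 165.4], 'confidence': 0.87} [ 0.49093947 -0.30107027  0.026     ]
```

View pics/w1.png

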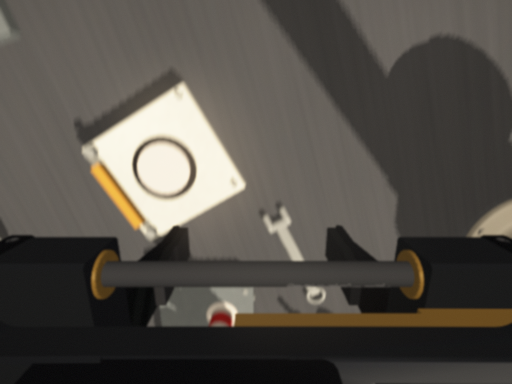

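The wrist view shows the sealing plate with its black-ringed disc at (164,167), the red cap just visible at (220,317).

```bash
cat >> h.py <<'E'
def nestfit(p,roi):
    x0,y0,x1,y1=roi
    g=cv2.cvtColor(p["image"],cv2.COLOR_BGR2GRAY);m=np.zeros_like(g);m[y0:y1,x0:x1]=(g[y0:y1,x0:x1]<90)
    ys,xs=np.nonzero(m);pts=np.array([onz(p,(x,y),.026)[:2]*1000 for x,y in zip(xs,ys)],np.float32)
    return cv2.minEnclosingCircle(pts),cv2.fitEllipse(pts),len(pts)
E
python3 - <<'E'
from h import *
p=capture("wrist");print(nestfit(p,(125,128,205,205)));cv2.imwrite("pics/nw.png",cv2.resize(p["image"][120:215,115:215],None,fx=4,fy=4))
p=capture("top");print(nestfit(p,(340,192,379,231)))
p=capture("scene");print(nestfit(p,(143,136,183,164)));s=sense();print(s["tcp_pos"])
E
```

```text
(((484.4576110839844, -299.552734375), 42.181522369384766), ((484.78704833984375, -299.2394714355469), (80.21974182128906, 80.43989562988281), 96.26959991455078), 537)
(((486.5091247558594, -298.1083679199219), 43.2017936706543), ((486.2547302246094, -298.4678955078125), (81.05322265625, 81.40522003173828), 111.4549331665039), 185)
(((496.0547180175781, -290.4244079589844), 40.61482620239258), ((493.02496337890625, -294.4844665527344), (77.17620086669922, 79.30815887451172), 45.29869079589844), 35)
[ 0.36387545 -0.25519436  0.26167797]
```

```bash
python3 -m creep '[[1,24,40,0,0],[1,48,80,0,0],[1,72,120,-10,0],[1,98,160,-20,0],[1,122,203,-22,0],[1,122,203,-22,0],[1,122,203,-22,0],[1,122,203,-22,0]]'
python3 - <<'E'
from h import *
for i in range(4):
    p=capture("wrist");s=sense();print(s["tcp_pos"])
cv2.imwrite("pics/w2.png",p["image"])
c=cloud(p);Z=c[...,2]
m=abs(Z-.135)<.007
n,l,st,_=cv2.connectedComponentsWithStats(m.astype(np.uint8))
for i in range(1,n):
    if st[i][4]>25:
        q=c[l==i];print(" cap",np.round((np.nanmin(q,0)+np.nanmax(q,0))/2,4),np.ptp(q,0).round(3),st[i])
E
```

```text
time_s: 3.35
tcp_pos: [0.4853, -0.0538, 0.2396]
ee_rot: [[-0.001, -0.955, 0.296], [-0.0, 0.296, 0.955], [-1.0, 0.0, -0.0]]
wrist_force: [-0.8, -0.1, -0.9]
gripper_width: 1.003
[ 0.48528695 -0.05387177  0.23976684]
[ 0.48528098 -0.05383351  0.23987653]
[ 0.48535552 -0.05365335  0.23996293]
[ 0.48540249 -0.05346229  0.23997268]
 cap [ 0.4851 -0.0519  0.1326] [0.028 0.028 0.009] [244 186  30  31 721]
 cap [ 0.5009 -0.0022  0.1326] [0.028 0.023 0.009] [245 239  29  21 497]
 cap [0.5169 0.0534 0.1325] [0.028 0.029 0.009] [246 287  27  27 609]
```

View pics/w2.png

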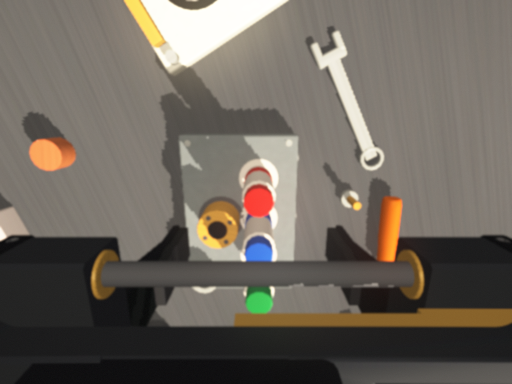

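The wrist view shows the caps in line between the jaws (red at (258,200)), and the depth fit agrees with the top camera within 1 mm.

```bash
python3 -m creep '[[1,0,1,-40,0],[1,0,1,-80,0],[1,0,1,-115,0],[1,0,1,-138,0],[1,0,1,-142,0],[1,0,1,-142,0],[1,0,1,-142,0],[0.5,0,1,-142,0]]'; python3 -m creep '[[0.3,0,0,0,0],[0.2,0,0,0,0],[0.2,0,0,0,0],[0.2,0,0,0,0],[0.2,0,0,0,0],[0.2,0,0,0,0],[0.2,0,0,0,0],[0.2,0,0,0,0]]'
```

```text
time_s: 4.35
tcp_pos: [0.4865, -0.0524, 0.0996]
ee_rot: [[0.004, -0.955, 0.296], [0.0, 0.296, 0.955], [-1.0, -0.004, 0.002]]
wrist_force: [0.5, 0.4, -1.1]
gripper_width: 0.964
time_s: 5.15
tcp_pos: [0.4864, -0.0524, 0.0994]
ee_rot: [[0.004, -0.955, 0.296], [0.0, 0.296, 0.955], [-1.0, -0.003, 0.002]]
wrist_force: [0.1, 0.2, 0.3]
gripper_width: 0.37
```

```bash
python3 -m creep '[[0.2,0,0,15,0],[0.2,0,0,45,0],[0.2,0,0,85,0],[0.2,0,0,120,0],[0.2,0,5,136,0],[0.2,-3,30,136,0],[0.2,-7,65,136,0],[0.2,-10,100,136,0]]'
python3 - <<'E'
from h import *
p=capture("scene");cv2.imwrite("pics/s3.png",p["image"])
E
```

```text
time_s: 5.95
tcp_pos: [0.4757, 0.0483, 0.2353]
ee_rot: [[0.003, -0.955, 0.297], [0.001, 0.297, 0.955], [-1.0, -0.003, 0.002]]
wrist_force: [0.2, -0.3, -1.9]
gripper_width: 0.375
```

View pics/s3.png

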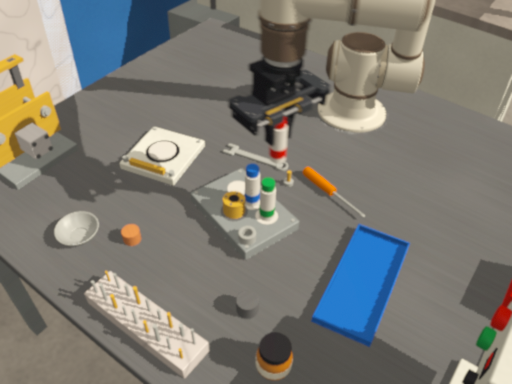

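The red cartridge is held upright at (279,143), and the other two still stand. Now to the tray's near end (0.450, 0.294).

```bash
python3 -m creep '[[0.2,-4,45,0,0],[0.2,-8,90,0,0],[0.2,-12,135,0,0],[0.2,-16,180,-10,0],[0.2,-20,220,-40,0],[0.2,-26,245,-80,0],[0.2,-26,246,-115,0],[0.2,-26,246,-140,0]]'
python3 - <<'E'
from h import *
for i in range(6): capture("top")
s=sense();print(s["tcp_pos"],s["wrist_force"])
E
```

```text
time_s: 6.8
tcp_pos: [0.4486, 0.298, 0.0924]
ee_rot: [[0.002, -0.956, 0.293], [-0.0, 0.293, 0.956], [-1.0, -0.002, 0.0]]
wrist_force: [-0.2, -0.1, -1.2]
gripper_width: 0.37
[0.45109355 0.29870467 0.09705339] [ 0.24128617  0.74887371 -0.89927883]
```

```bash
python3 -m creep '[[0.2,0,-4,-10,0],[0.2,0,-4,-18,0],[0.2,0,-4,-21,0],[0.2,0,-4,-23,0],[0.2,0,-4,-24,0],[0.2,0,-4,-24,0],[0.2,0,-4,-24,0],[0.2,0,-4,-24,0]]'
python3 - <<'E'
from h import *
s=sense();print(s["tcp_pos"],s["wrist_force"])
E
```

```text
time_s: 7.9
tcp_pos: [0.4511, 0.2947, 0.0733]
ee_rot: [[0.007, -0.956, 0.294], [0.005, 0.294, 0.956], [-1.0, -0.005, 0.007]]
wrist_force: [-1.3, -0.7, 2.2]
gripper_width: 0.372
[0.4511339  0.29474911 0.07333669] [-1.29829407 -0.69463743  2.21597348]
```

```bash
python3 -m creep '[[0.5,0,0,0,0],[0.7,0,0,0,0],[0.8,0,0,0,0],[0.8,0,0,0,0],[0.8,0,0,0,0],[0.8,0,0,20,0],[0.8,0,0,55,0],[0.8,0,0,100,0]]'; python3 -m creep '[[1,0,-10,30,0],[1,0,-40,60,0],[1,10,-85,65,0],[1,20,-130,65,0],[1,30,-170,65,0],[1,40,-210,65,0],[1,46,-245,65,0],[1,50,-280,65,0]]'
python3 - <<'E'
from h import *
p=capture("scene");cv2.imwrite("pics/s4.png",p["image"])
s=sense();print(s["tcp_pos"])
E
```

```text
time_s: 8.7
tcp_pos: [0.4502, 0.2938, 0.1727]
ee_rot: [[0.004, -0.956, 0.294], [0.001, 0.294, 0.956], [-1.0, -0.003, 0.002]]
wrist_force: [-0.3, 0.6, -0.2]
gripper_width: 0.796
time_s: 9.5
tcp_pos: [0.5003, 0.0122, 0.2377]
ee_rot: [[0.004, -0.956, 0.294], [0.002, 0.294, 0.956], [-1.0, -0.004, 0.003]]
wrist_force: [-0.2, 0.6, -1.2]
gripper_width: 1.0
[0.50008581 0.00884832 0.23766189]
```

View pics/s4.png

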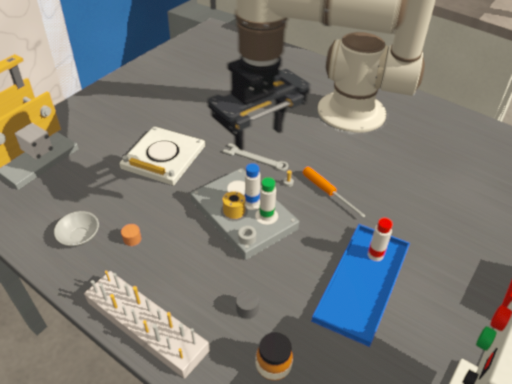

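Red stands upright in the tray at (380,240). Next is blue.

```bash
python3 -m creep '[[1,1,-9,0,0],[1,1,-9,0,0],[1,1,-9,0,0],[1,1,-9,0,0],[1,1,-9,0,0],[1,1,-9,0,0],[1,1,-9,0,0],[1,1,-9,0,0]]'
```

```text
time_s: 10.35
tcp_pos: [0.501, 0.0001, 0.2376]
ee_rot: [[0.003, -0.955, 0.297], [0.0, 0.297, 0.955], [-1.0, -0.003, 0.001]]
wrist_force: [-0.4, -0.3, 0.7]
gripper_width: 0.994
```

```bash
python3 -m creep '[[1,0,0,-40,0],[1,0,0,-80,0],[1,0,0,-115,0],[1,0,0,-136,0],[1,0,0,-139,0],[1,0,0,-139,0],[1,0,0,-139,0],[0.7,0,0,-139,0]]'; python3 -m creep '[[0.3,0,0,0,0],[0.2,0,0,0,0],[0.2,0,0,0,0],[0.2,0,0,0,0],[0.2,0,0,0,0],[0.2,0,0,0,0],[0.2,0,0,0,0],[0.2,0,0,0,0]]'
```

```text
time_s: 11.15
tcp_pos: [0.5021, 0.0004, 0.1002]
ee_rot: [[0.006, -0.955, 0.297], [0.001, 0.297, 0.955], [-1.0, -0.006, 0.003]]
wrist_force: [0.4, 0.2, 0.7]
gripper_width: 0.964
time_s: 11.95
tcp_pos: [0.502, 0.0004, 0.1]
ee_rot: [[0.006, -0.955, 0.297], [0.001, 0.297, 0.955], [-1.0, -0.005, 0.003]]
wrist_force: [0.6, 0.3, 0.1]
gripper_width: 0.374
```

```bash
python3 -m creep '[[0.2,0,0,15,0],[0.2,0,0,45,0],[0.2,0,0,85,0],[0.2,0,0,120,0],[0.2,0,0,138,0],[0.2,1,20,140,0],[0.2,4,55,140,0],[0.2,8,100,140,0]]'; python3 -m creep '[[0.2,4,45,0,0],[0.2,8,90,0,0],[0.2,12,135,0,0],[0.2,16,180,-10,0],[0.2,19,206,-40,0],[0.2,19,206,-80,0],[0.2,19,206,-115,0],[0.2,19,206,-140,0]]';python3 -m creep '[[0.2,0,0,0,0],[0.2,0,0,0,0],[0.2,0,0,0,0],[0.2,0,0,0,0],[0.2,0,0,0,0],[0.2,0,0,0,0],[0.2,0,0,0,0],[0.2,0,0,0,0]]'
```

```text
time_s: 12.75
tcp_pos: [0.5096, 0.1004, 0.2402]
ee_rot: [[0.006, -0.954, 0.299], [0.001, 0.299, 0.954], [-1.0, -0.005, 0.003]]
wrist_force: [0.7, 0.4, -0.8]
gripper_width: 0.37
time_s: 13.55
tcp_pos: [0.5271, 0.3058, 0.0968]
ee_rot: [[0.002, -0.954, 0.299], [-0.002, 0.299, 0.954], [-1.0, -0.002, -0.001]]
wrist_force: [0.7, -0.5, -1.2]
gripper_width: 0.371
time_s: 14.35
tcp_pos: [0.5271, 0.3058, 0.097]
ee_rot: [[0.002, -0.954, 0.299], [-0.002, 0.299, 0.954], [-1.0, -0.002, -0.001]]
wrist_force: [0.3, 0.1, -0.7]
gripper_width: 0.372
```

```bash
python3 -m creep '[[0.2,1,0,-8,0],[0.2,1,0,-14,0],[0.2,1,0,-19,0],[0.2,1,0,-22,0],[0.2,1,0,-24,0],[0.2,1,0,-24,0],[0.2,1,0,-24,0],[0.2,1,0,-24,0]]';python3 -m creep '[[0.5,0,0,0,0],[0.7,0,0,0,0],[0.8,0,0,0,0],[0.8,0,0,0,0],[0.8,0,0,0,0],[0.8,0,0,20,0],[0.8,0,0,55,0],[0.8,0,0,100,0]]'; python3 -m creep '[[1,0,-10,30,0],[1,0,-40,60,0],[1,0,-80,65,0],[1,-5,-130,65,0],[1,-8,-180,65,0],[1,-10,-220,65,0],[1,-11,-252,65,0],[1,-11,-252,65,0]]'
python3 - <<'E'
from h import *
p=capture("scene");cv2.imwrite("pics/s5.png",p["image"])
for i in range(4): capture("top")
s=sense();print(s["tcp_pos"])
E
```

```text
time_s: 15.15
tcp_pos: [0.5278, 0.3057, 0.0741]
ee_rot: [[0.002, -0.954, 0.299], [-0.002, 0.299, 0.954], [-1.0, -0.002, -0.002]]
wrist_force: [-2.8, -0.8, 5.7]
gripper_width: 0.372
time_s: 15.95
tcp_pos: [0.5268, 0.3048, 0.1731]
ee_rot: [[-0.002, -0.954, 0.299], [-0.006, 0.299, 0.954], [-1.0, 0.0, -0.006]]
wrist_force: [-0.0, 1.2, -0.7]
gripper_width: 0.794
time_s: 16.75
tcp_pos: [0.5151, 0.0497, 0.2382]
ee_rot: [[-0.002, -0.953, 0.303], [-0.006, 0.303, 0.953], [-1.0, 0.001, -0.006]]
wrist_force: [0.4, 0.4, 0.3]
gripper_width: 0.998
[0.51602289 0.05369596 0.23798117]
```

View pics/s5.png

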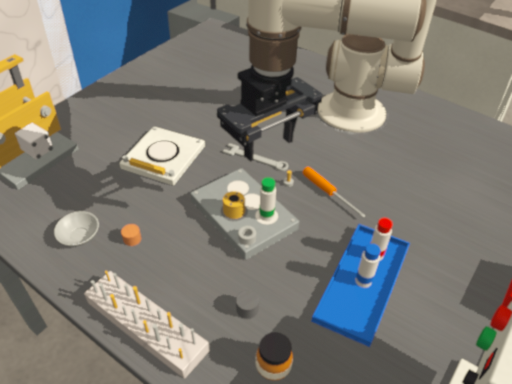

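Red and blue stand upright at (383,235) and (369,265). Next is green.

```bash
python3 -m creep '[[1,2,-1,-40,0],[1,2,-1,-80,0],[1,2,-1,-115,0],[1,2,-1,-136,0],[1,2,-1,-139,0],[1,2,-1,-139,0],[1,2,-1,-139,0],[0.7,2,-1,-139,0]]'; python3 -m creep '[[0.3,0,0,0,0],[0.2,0,0,0,0],[0.2,0,0,0,0],[0.2,0,0,0,0],[0.2,0,0,0,0],[0.2,0,0,0,0],[0.2,0,0,0,0],[0.2,0,0,0,0]]'
```

```text
time_s: 17.8
tcp_pos: [0.519, 0.0533, 0.1005]
ee_rot: [[0.001, -0.955, 0.298], [-0.004, 0.298, 0.955], [-1.0, -0.002, -0.004]]
wrist_force: [-0.5, -0.5, 0.8]
gripper_width: 0.964
time_s: 18.6
tcp_pos: [0.5189, 0.0532, 0.1004]
ee_rot: [[0.001, -0.955, 0.298], [-0.004, 0.298, 0.955], [-1.0, -0.002, -0.004]]
wrist_force: [-0.6, 0.3, -0.4]
gripper_width: 0.372
```

```bash
python3 -m creep '[[0.2,0,0,15,0],[0.2,0,0,45,0],[0.2,0,0,85,0],[0.2,0,0,120,0],[0.2,0,0,138,0],[0.2,8,25,140,0],[0.2,20,60,140,0],[0.2,33,100,140,0]]'; python3 -m creep '[[0.2,14,42,0,0],[0.2,28,84,0,0],[0.2,42,125,0,0],[0.2,55,160,-10,0],[0.2,56,165,-40,0],[0.2,56,165,-80,0],[0.2,56,165,-115,0],[0.2,56,165,-140,0]]';python3 -m creep '[[0.2,0,0,0,0],[0.2,0,0,0,0],[0.2,0,0,0,0],[0.2,0,0,0,0],[0.2,0,0,0,0],[0.2,0,0,0,0],[0.2,0,0,0,0],[0.2,0,0,0,0]]'
```

```text
time_s: 19.4
tcp_pos: [0.5517, 0.1536, 0.2405]
ee_rot: [[0.0, -0.954, 0.299], [-0.004, 0.299, 0.954], [-1.0, -0.002, -0.004]]
wrist_force: [0.1, 1.4, -0.7]
gripper_width: 0.378
time_s: 20.2
tcp_pos: [0.606, 0.3177, 0.0964]
ee_rot: [[-0.004, -0.954, 0.3], [-0.007, 0.3, 0.954], [-1.0, 0.002, -0.008]]
wrist_force: [0.6, 0.1, -1.3]
gripper_width: 0.375
time_s: 21.0
tcp_pos: [0.6061, 0.3178, 0.0967]
ee_rot: [[-0.004, -0.954, 0.3], [-0.007, 0.3, 0.954], [-1.0, 0.002, -0.008]]
wrist_force: [-0.2, -0.5, -1.7]
gripper_width: 0.373
```

```bash
python3 -m creep '[[0.2,1,0,-8,0],[0.2,1,0,-14,0],[0.2,1,0,-18,0],[0.2,1,0,-21,0],[0.2,1,0,-23,0],[0.2,1,0,-23,0],[0.2,1,0,-23,0],[0.2,1,0,-23,0]]';python3 -m creep '[[0.5,0,0,0,0],[0.7,0,0,0,0],[0.8,0,0,0,0],[0.8,0,0,0,0],[0.8,0,0,0,0],[0.8,0,0,20,0],[0.8,0,0,55,0],[0.8,0,0,100,0]]'; python3 -m creep '[[1,0,-10,30,0],[1,0,-40,60,0],[1,-5,-80,65,0],[1,-15,-130,65,0],[1,-25,-180,65,-0.14],[1,-35,-220,65,-0.28],[1,-45,-260,65,-0.42],[1,-60,-300,65,-0.56]]'
python3 - <<'E'
from h import *
p=capture("scene");cv2.imwrite("pics/s6.png",p["image"])
for i in range(4): p=capture("top")
cv2.imwrite("pics/t6.png",p["image"])
c=cloud(p);Z=c[...,2]
for nm,lo,hi,r in [("cap",.1,.118,15),("die",.062,.078,40)]:
    m=(Z>lo)&(Z<hi)&(c[...,0]>.4)&(c[...,0]<.7)&(c[...,1]>-.1)&(c[...,1]<.4)
    n,l,st,_=cv2.connectedComponentsWithStats(m.astype(np.uint8))
    for i in range(1,n):
        if st[i][4]>r:
            q=c[l==i];print(nm,np.round((np.nanmin(q,0)+np.nanmax(q,0))/2,4),np.ptp(q,0).round(3))
s=sense();print(s["tcp_pos"])
E
```

```text
time_s: 21.8
tcp_pos: [0.607, 0.3178, 0.0744]
ee_rot: [[-0.004, -0.954, 0.299], [-0.007, 0.299, 0.954], [-1.0, 0.002, -0.008]]
wrist_force: [-1.9, -0.3, 4.4]
gripper_width: 0.375
time_s: 22.6
tcp_pos: [0.606, 0.3171, 0.1731]
ee_rot: [[-0.008, -0.954, 0.3], [-0.01, 0.3, 0.954], [-1.0, 0.005, -0.012]]
wrist_force: [0.1, 1.5, -0.2]
gripper_width: 0.793
time_s: 23.4
tcp_pos: [0.5457, 0.0154, 0.2382]
ee_rot: [[-0.011, -0.645, 0.764], [-0.004, 0.764, 0.645], [-1.0, 0.004, -0.011]]
wrist_force: [1.0, -0.8, -0.1]
gripper_width: 0.999
cap [0.6069 0.3167 0.1057] [0.027 0.027 0.011]
[0.54633253 0.01707462 0.23834336]
```

View pics/s6.png

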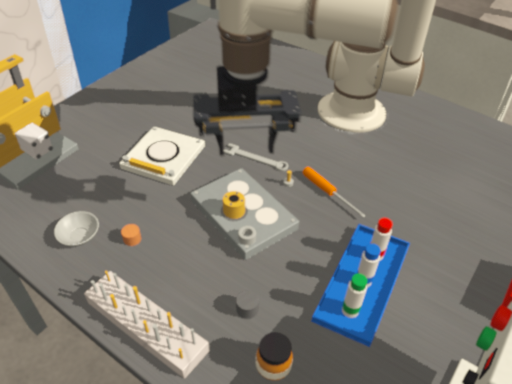

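All three stand upright in the tray at (383,235), (370,263) and (356,292). The die is untouched at (233,205). Next I align the jaws for the die with the plate's y axis.

```bash
python3 -m creep '[[1,1,-8,0,-0.12],[1,2,-16,0,-0.24],[1,3,-24,0,-0.36],[1,4,-32,0,-0.47],[1,4,-32,0,-0.47],[1,4,-32,0,-0.47],[1,4,-32,0,-0.47],[1,4,-32,0,-0.47]]'
python3 - <<'E'
from h import *
p=capture("wrist");cv2.imwrite("pics/w7.png",p["image"]);c=cloud(p);Z=c[...,2]
m=(abs(Z-.07)<.006)
n,l,st,_=cv2.connectedComponentsWithStats(m.astype(np.uint8))
for i in range(1,n):
    if st[i][4]>60:
        q=c[l==i];print(np.round((np.nanmin(q,0)+np.nanmax(q,0))/2,4),np.ptp(q,0).round(3),st[i])
print(sense()["tcp_pos"],nestfit.__name__)
E
```

```text
time_s: 24.45
tcp_pos: [0.5504, -0.0143, 0.2383]
ee_rot: [[-0.012, -0.236, 0.972], [0.002, 0.972, 0.236], [-1.0, 0.004, -0.011]]
wrist_force: [-0.5, -0.5, -0.2]
gripper_width: 0.994
[ 0.5486 -0.0129  0.0685] [0.049 0.049 0.009] [ 237  162   43   43 1436]
[0.5289 0.2928 0.07  ] [0.025 0.009 0.012] [502 216  10  22 149]
[ 0.55037626 -0.01446156  0.23833311] nestfit
```

View pics/w7.png

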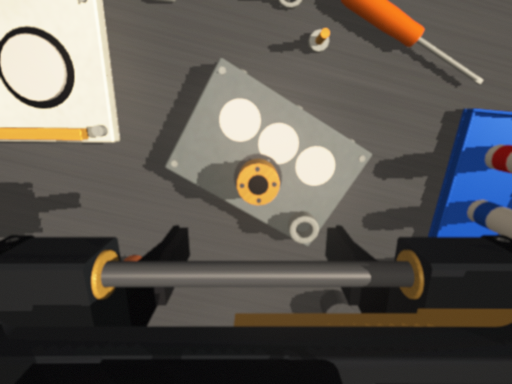

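The die is centred at (258,183) between the jaws and the ring at (304,230) is clear of them. The fix is (0.549, -0.014).

```bash
python3 -m creep '[[1,-1,0,-40,0],[1,-1,0,-80,0],[1,-1,0,-115,0],[1,-1,0,-145,0],[1,-1,0,-170,0],[1,-1,0,-184,0],[1,-1,0,-186,0],[1,-1,0,-186,0]]'; python3 -m creep '[[0.8,0,0,0,0],[0.5,0,0,0,0],[0.4,0,0,0,0],[0.4,0,0,0,0],[0.4,0,0,0,0],[0.4,0,0,0,0],[0.4,0,0,0,0],[0.4,0,0,0,0]]'
```

```text
time_s: 25.3
tcp_pos: [0.5496, -0.0143, 0.0524]
ee_rot: [[-0.012, -0.237, 0.972], [0.001, 0.972, 0.237], [-1.0, 0.004, -0.011]]
wrist_force: [0.3, 0.6, 0.6]
gripper_width: 0.997
time_s: 26.1
tcp_pos: [0.5497, -0.0141, 0.0526]
ee_rot: [[-0.011, -0.237, 0.972], [0.002, 0.972, 0.237], [-1.0, 0.004, -0.011]]
wrist_force: [-1.1, 1.4, 2.5]
gripper_width: 0.572
```

```bash
python3 -m creep '[[0.4,0,0,15,0],[0.4,0,0,40,0],[0.4,0,0,70,0],[0.4,0,0,85,0],[0.4,-4,-15,90,0],[0.4,-10,-45,90,0],[0.4,-18,-80,90,0],[0.4,-27,-120,90,0]]'; python3 -m creep '[[0.4,-9,-40,0,0],[0.4,-18,-80,0,0],[0.4,-27,-120,0,0],[0.4,-35,-155,0,0],[0.4,-37,-165,0,0],[0.4,-37,-165,-20,0],[0.4,-37,-165,-45,0],[0.4,-37,-165,-60,0]]';python3 -m creep '[[0.4,0,0,0,0],[0.4,0,0,0,0],[0.4,0,0,0,0],[0.4,0,0,0,0],[0.4,0,0,0,0],[0.4,0,0,0,0],[0.4,0,0,0,0],[0.4,0,0,0,0]]'
python3 - <<'E'
from h import *
for n in ["scene","wrist","top"]:
    p=capture(n);cv2.imwrite(f"pics/{n}8.png",p["image"])
s=sense();print(s["tcp_pos"],s["ee_rot"])
E
```

```text
time_s: 26.9
tcp_pos: [0.5208, -0.1353, 0.1409]
ee_rot: [[-0.015, -0.237, 0.971], [0.002, 0.971, 0.237], [-1.0, 0.006, -0.014]]
wrist_force: [1.5, 0.2, -4.7]
gripper_width: 0.568
time_s: 27.7
tcp_pos: [0.4811, -0.2998, 0.0776]
ee_rot: [[-0.021, -0.236, 0.972], [0.005, 0.972, 0.236], [-1.0, 0.01, -0.019]]
wrist_force: [-0.2, 0.3, -4.3]
gripper_width: 0.567
time_s: 28.5
tcp_pos: [0.4811, -0.2997, 0.0778]
ee_rot: [[-0.02, -0.236, 0.972], [0.005, 0.972, 0.236], [-1.0, 0.009, -0.019]]
wrist_force: [-0.8, -0.4, -4.8]
gripper_width: 0.566
[ 0.48106877 -0.29972459  0.07766077] [[-0.02053121 -0.23553454  0.97164909]
 [ 0.00487295  0.97181882  0.23567865]
 [-0.99977734  0.00957356 -0.01880487]]
```

View pics/scene8.png

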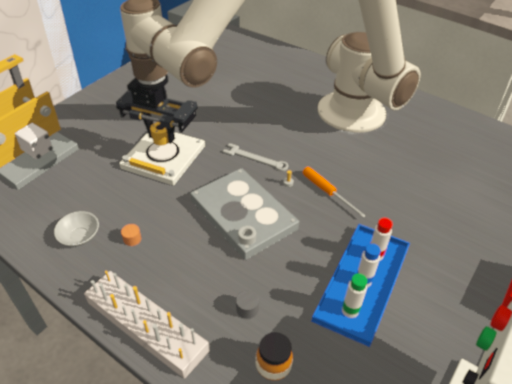

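View pics/wrist8.png

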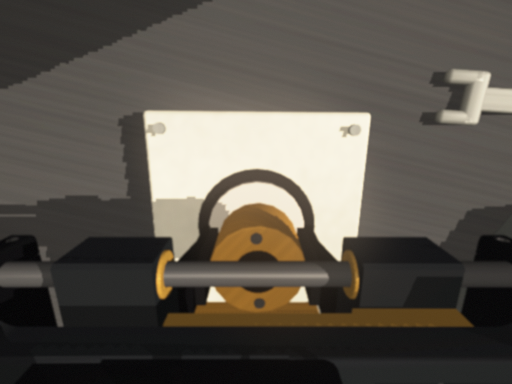

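The die is held over the disc and looks centred left-right (257,250). The TCP needs +5 mm in x, then I lower it.

```bash
python3 -m creep '[[0.4,5,1,-8,0],[0.4,5,1,-15,0],[0.4,5,1,-20,0],[0.4,5,1,-24,0],[0.4,5,1,-26,0],[0.4,5,1,-26,0],[0.4,5,1,-26,0],[0.4,5,1,-26,0]]'
```

```text
time_s: 29.45
tcp_pos: [0.4863, -0.2988, 0.052]
ee_rot: [[-0.02, -0.236, 0.972], [0.005, 0.972, 0.236], [-1.0, 0.009, -0.018]]
wrist_force: [-0.8, -0.4, -3.3]
gripper_width: 0.564
```

```bash
python3 -m creep '[[0.4,0,0,-1,0],[0.4,0,0,-2,0],[0.4,0,0,-3,0],[0.4,0,0,-3.5,0],[0.4,0,0,-3.5,0],[0.4,0,0,-3.5,0],[0.4,0,0,-3.5,0],[0.4,0,0,-3.5,0]]'
```

```text
time_s: 30.25
tcp_pos: [0.4862, -0.2988, 0.0487]
ee_rot: [[-0.02, -0.236, 0.972], [0.005, 0.972, 0.236], [-1.0, 0.009, -0.018]]
wrist_force: [-2.3, 0.9, -0.3]
gripper_width: 0.567
```

```bash
python3 -m creep '[[0.65,0,0,-0.5,0],[0.8,0,0,-0.5,0],[0.9,0,0,-0.5,0],[0.9,0,0,-0.5,0],[0.9,0,0,10,0],[0.9,0,0,35,0],[0.9,0,0,75,0],[0.9,0,0,120,0]]';  python3 -m creep '[[1,0,20,40,0],[1,0,60,60,0],[1,0,105,65,0],[1,0,150,65,0],[1,0,150,65,0],[1,0,150,65,0],[1,0,150,65,0],[1,0,150,65,0]]'
python3 - <<'E'
from h import *
for n in ["wrist","top","scene"]:
    p=capture(n);cv2.imwrite(f"pics/{n}9.png",p["image"]);c=cloud(p);Z=c[...,2]
    m=(abs(Z-.066)<.006)&(c[...,0]>.4)&(c[...,0]<.58)&(c[...,1]<-.22)&(c[...,1]>-.4)
    if m.sum()>20:
        q=c[m];print(n,np.round((np.nanmin(q,0)+np.nanmax(q,0))/2,4),np.ptp(q,0).round(3),m.sum())
    for t,z in [("die_mid",.046),("nest",.026)]:
        for r in mark_of(p,t)[:1]: print(n,t,r["centre"],round(r["confidence"],2),onz(p,r["centre"],z).round(4))
s=sense();print(s["tcp_pos"],s["ee_rot"])
E
```

```text
time_s: 31.05
tcp_pos: [0.4855, -0.2987, 0.1698]
ee_rot: [[-0.022, -0.236, 0.972], [0.005, 0.972, 0.236], [-1.0, 0.01, -0.02]]
wrist_force: [1.2, -0.1, -0.3]
gripper_width: 0.894
time_s: 31.85
tcp_pos: [0.4855, -0.1496, 0.2348]
ee_rot: [[-0.022, -0.234, 0.972], [0.005, 0.972, 0.234], [-1.0, 0.01, -0.02]]
wrist_force: [0.3, -0.4, 0.6]
gripper_width: 0.998
wrist [ 0.4859 -0.2986  0.0646] [0.049 0.051 0.009] 1651
wrist die_mid [133.3, 153.6] 0.79 [ 0.4851 -0.2984  0.046 ]
scene [ 0.4899 -0.2978  0.0649] [0.052 0.053 0.009] 213
scene die_mid [160.8, 140.9] 0.68 [ 0.4826 -0.3065  0.046 ]
scene nest [161.5, 148.0] 0.8 [ 0.4862 -0.3038  0.026 ]
[ 0.48553182 -0.14882793  0.23477681] [[-0.02209998 -0.23538371  0.97165122]
 [ 0.00507001  0.97184971  0.23554711]
 [-0.99974291  0.01013187 -0.02028446]]
```

View pics/wrist9.png

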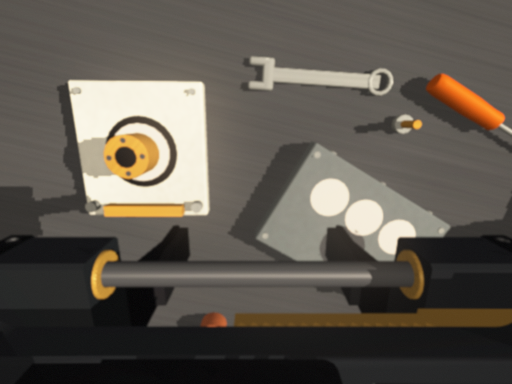

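View pics/scene9.png

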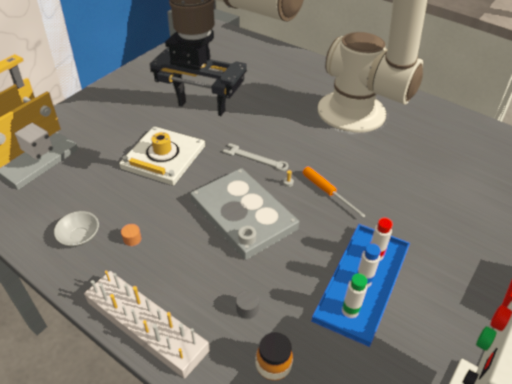

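The die stands on the disc, within about 1-2 mm of its centre (wrist depth (0.4859, -0.2986) against disc (0.4855, -0.299)). The cartridges still stand in the tray. Now the return, red first.

```bash
python3 -m creep '[[1,-4,45,0,0.14],[1,-8,90,0,0.28],[1,-12,135,0,0.42],[1,-16,180,0,0.56],[1,-20,225,0,0.7],[1,-24,270,0,0.84],[1,-28,315,0,0.98],[1,-30,360,0,1.03]]'; python3 -m creep '[[1,-3,40,0,0],[1,-5,80,0,0],[1,-5,83,0,0],[1,-5,83,0,0],[1,-5,83,0,0],[1,-5,83,0,0],[1,-5,83,0,0],[1,-5,83,0,0]]'
python3 - <<'E'
from h import *
p=capture("wrist");cv2.imwrite("pics/w10.png",p["image"]);c=cloud(p);Z=c[...,2]
m=(abs(Z-.109)<.006)
n,l,st,_=cv2.connectedComponentsWithStats(m.astype(np.uint8))
for i in range(1,n):
    if st[i][4]>40:
        q=c[l==i];print(np.round((np.nanmin(q,0)+np.nanmax(q,0))/2,4),np.ptp(q,0).round(3),st[i])
print(sense()["tcp_pos"])
E
```

```text
time_s: 33.1
tcp_pos: [0.4549, 0.213, 0.2351]
ee_rot: [[-0.015, -0.956, 0.294], [-0.016, 0.294, 0.956], [-1.0, 0.01, -0.02]]
wrist_force: [0.8, -0.8, 0.1]
gripper_width: 1.002
time_s: 33.9
tcp_pos: [0.4501, 0.2953, 0.2354]
ee_rot: [[-0.015, -0.955, 0.295], [-0.016, 0.296, 0.955], [-1.0, 0.01, -0.02]]
wrist_force: [0.6, -0.5, -0.5]
gripper_width: 1.005
[0.4501 0.2952 0.1073] [0.028 0.028 0.008] [243 182  28  28 616]
[0.5252 0.3054 0.1073] [0.025 0.028 0.008] [176 212  28  28 470]
[0.5999 0.314  0.1072] [0.018 0.021 0.008] [118 243  21  18 287]
[0.45005799 0.29544893 0.23531117]
```

View pics/w10.png

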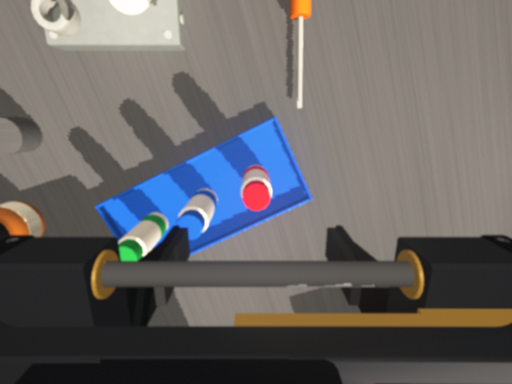

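The wrist view shows red (256,190) between the jaws, with blue and green standing beyond it.

```bash
python3 -m creep '[[0.9,1,-0.5,-40,0],[0.9,1,-0.5,-80,0],[0.9,1,-0.5,-115,0],[0.9,1,-0.5,-145,0],[0.9,1,-0.5,-158,0],[0.9,1,-0.5,-161,0],[0.9,1,-0.5,-161,0],[0.9,1,-0.5,-161,0]]'; python3 -m creep '[[0.5,0,0,0,0],[0.2,0,0,0,0],[0.2,0,0,0,0],[0.2,0,0,0,0],[0.2,0,0,0,0],[0.2,0,0,0,0],[0.2,0,0,0,0],[0.2,0,0,0,0]]'
```

```text
time_s: 34.75
tcp_pos: [0.4517, 0.2955, 0.0755]
ee_rot: [[-0.013, -0.955, 0.295], [-0.014, 0.295, 0.955], [-1.0, 0.008, -0.018]]
wrist_force: [1.0, -0.5, -0.2]
gripper_width: 0.902
time_s: 35.55
tcp_pos: [0.4517, 0.2955, 0.0754]
ee_rot: [[-0.013, -0.955, 0.295], [-0.014, 0.295, 0.955], [-1.0, 0.009, -0.018]]
wrist_force: [0.0, 0.6, 0.1]
gripper_width: 0.373
```

```bash
python3 -m creep '[[0.2,0,0,15,0],[0.2,0,0,50,0],[0.2,0,0,95,0],[0.2,0,0,135,0],[0.2,1,-10,158,0],[0.2,4,-40,160,0],[0.2,8,-80,160,0],[0.2,12,-125,160,0]]'; python3 -m creep '[[0.2,4,-45,0,0],[0.2,8,-90,0,0],[0.2,12,-135,0,0],[0.2,16,-180,0,0],[0.2,20,-210,0,0],[0.2,22,-222,0,0],[0.2,22,-222,-20,0],[0.2,22,-222,-50,0]]';python3 -m creep '[[0.2,0,0,-30,0],[0.2,0,0,-60,0],[0.2,0,0,-68,0],[0.2,0,0,-68,0],[0.2,0,0,-68,0],[0.2,0,0,-68,0],[0.2,0,0,-68,0],[0.2,0,0,-68,0]]'
```

```text
time_s: 36.35
tcp_pos: [0.4634, 0.1697, 0.2353]
ee_rot: [[-0.013, -0.956, 0.293], [-0.014, 0.294, 0.956], [-1.0, 0.009, -0.017]]
wrist_force: [0.9, -1.2, -0.8]
gripper_width: 0.371
time_s: 37.15
tcp_pos: [0.4867, -0.0523, 0.1861]
ee_rot: [[-0.009, -0.956, 0.294], [-0.013, 0.294, 0.956], [-1.0, 0.004, -0.015]]
wrist_force: [0.7, 0.5, -1.8]
gripper_width: 0.373
time_s: 37.95
tcp_pos: [0.4871, -0.0522, 0.119]
ee_rot: [[-0.007, -0.956, 0.294], [-0.013, 0.294, 0.956], [-1.0, 0.003, -0.014]]
wrist_force: [0.1, 0.7, -1.6]
gripper_width: 0.37
```

```bash
python3 -m creep '[[0.2,-1,0,-6,0],[0.2,-1,0,-11,0],[0.2,-1,0,-15,0],[0.2,-1,0,-17,0],[0.2,-1,0,-18,0],[0.2,-1,0,-18,0],[0.2,-1,0,-18,0],[0.2,-1,0,-18,0]]'
```

```text
time_s: 38.75
tcp_pos: [0.4858, -0.0522, 0.1012]
ee_rot: [[-0.008, -0.956, 0.294], [-0.013, 0.294, 0.956], [-1.0, 0.003, -0.014]]
wrist_force: [-2.6, 1.8, 5.8]
gripper_width: 0.371
```

Contact made. I release, lift and go over blue in the tray (0.5265, 0.3055).

```bash
python3 -m creep '[[0.5,0,0,0,0],[0.7,0,0,0,0],[0.8,0,0,0,0],[0.8,0,0,0,0],[0.8,0,0,0,0],[0.8,0,0,20,0],[0.8,0,0,60,0],[0.8,0,0,105,0]]'; python3 -m creep '[[1,2,20,25,0],[1,5,65,30,0],[1,10,110,30,0],[1,15,155,30,0],[1,20,200,30,0],[1,25,245,30,0],[1,30,290,30,0],[1,36,330,30,0]]'; python3 -m creep '[[1,5,28,0,0],[1,5,28,0,0],[1,5,28,0,0],[1,5,28,0,0],[1,5,28,0,0],[1,5,28,0,0],[1,5,28,0,0],[1,5,28,0,0]]'
python3 - <<'E'
from h import *
p=capture("wrist");c=cloud(p);Z=c[...,2]
m=(abs(Z-.109)<.006)
n,l,st,_=cv2.connectedComponentsWithStats(m.astype(np.uint8))
for i in range(1,n):
    if st[i][4]>40:
        q=c[l==i];print(np.round((np.nanmin(q,0)+np.nanmax(q,0))/2,4),np.ptp(q,0).round(3),st[i])
print(sense()["tcp_pos"])
p=capture("top");cv2.imwrite("pics/t11.png",p["image"]);c=cloud(p);Z=c[...,2]
m=(abs(Z-.135)<.006)&(c[...,0]<.55)&(c[...,0]>.45)&(c[...,1]<.1)&(c[...,1]>-.1)
q=c[m];print("red",m.sum(),np.round((np.nanmin(q,0)+np.nanmax(q,0))/2,4))
p=capture("scene");cv2.imwrite("pics/s11.png",p["image"])
E
```

```text
time_s: 39.55
tcp_pos: [0.4849, -0.0524, 0.2063]
ee_rot: [[-0.011, -0.956, 0.294], [-0.014, 0.294, 0.956], [-1.0, 0.007, -0.016]]
wrist_force: [1.1, 0.4, -0.4]
gripper_width: 0.799
time_s: 40.35
tcp_pos: [0.5208, 0.2798, 0.2362]
ee_rot: [[-0.011, -0.956, 0.293], [-0.013, 0.293, 0.956], [-1.0, 0.006, -0.016]]
wrist_force: [-0.0, -1.3, 0.2]
gripper_width: 1.002
time_s: 41.15
tcp_pos: [0.5258, 0.3074, 0.2365]
ee_rot: [[-0.011, -0.956, 0.294], [-0.013, 0.294, 0.956], [-1.0, 0.006, -0.016]]
wrist_force: [0.1, -1.0, -0.1]
gripper_width: 0.998
[0.5266 0.3058 0.1071] [0.028 0.028 0.008] [242 179  28  29 620]
[0.6037 0.3176 0.1073] [0.026 0.028 0.009] [174 212  28  27 443]
[0.52581127 0.30752707 0.23640104]
red 121 [ 0.4847 -0.0524  0.1344]
```

View pics/s11.png

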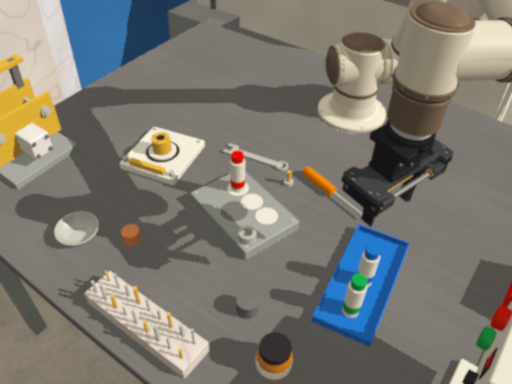

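Red is back on its nest at (237,172), within about 1 mm by the top camera. Next is blue.

```bash
python3 -m creep '[[0.9,1.5,-1.5,-40,0],[0.9,1.5,-1.5,-80,0],[0.9,1.5,-1.5,-115,0],[0.9,1.5,-1.5,-145,0],[0.9,1.5,-1.5,-159,0],[0.9,1.5,-1.5,-162,0],[0.9,1.5,-1.5,-162,0],[0.9,1.5,-1.5,-162,0]]'; python3 -m creep '[[0.5,0,0,0,0],[0.2,0,0,0,0],[0.2,0,0,0,0],[0.2,0,0,0,0],[0.2,0,0,0,0],[0.2,0,0,0,0],[0.2,0,0,0,0],[0.2,0,0,0,0]]'
```

```text
time_s: 42.1
tcp_pos: [0.5283, 0.3071, 0.0761]
ee_rot: [[-0.008, -0.956, 0.293], [-0.011, 0.293, 0.956], [-1.0, 0.004, -0.013]]
wrist_force: [-0.5, 1.6, 1.3]
gripper_width: 0.898
time_s: 42.9
tcp_pos: [0.5282, 0.307, 0.076]
ee_rot: [[-0.008, -0.956, 0.293], [-0.011, 0.293, 0.956], [-1.0, 0.005, -0.013]]
wrist_force: [-0.3, 0.5, -0.2]
gripper_width: 0.372
```

```bash
python3 -m creep '[[0.2,0,0,15,0],[0.2,0,0,50,0],[0.2,0,0,95,0],[0.2,0,0,135,0],[0.2,0,-10,158,0],[0.2,-3,-40,160,0],[0.2,-6,-80,160,0],[0.2,-10,-125,160,0]]'; python3 -m creep '[[0.2,-4,-45,0,0],[0.2,-8,-90,0,0],[0.2,-12,-135,0,0],[0.2,-16,-170,0,0],[0.2,-16,-181,0,0],[0.2,-16,-181,0,0],[0.2,-16,-181,-20,0],[0.2,-16,-181,-50,0]]';python3 -m creep '[[0.2,0,0,-30,0],[0.2,0,0,-60,0],[0.2,0,0,-68,0],[0.2,0,0,-68,0],[0.2,0,0,-68,0],[0.2,0,0,-68,0],[0.2,0,0,-68,0],[0.2,0,0,-68,0]]'
```

```text
time_s: 43.7
tcp_pos: [0.5177, 0.1813, 0.2357]
ee_rot: [[-0.009, -0.956, 0.292], [-0.011, 0.292, 0.956], [-1.0, 0.005, -0.013]]
wrist_force: [0.3, -1.1, -0.9]
gripper_width: 0.373
time_s: 44.5
tcp_pos: [0.5036, 0.0017, 0.1869]
ee_rot: [[-0.003, -0.957, 0.291], [-0.01, 0.291, 0.957], [-1.0, -0.0, -0.01]]
wrist_force: [0.4, -0.0, -1.3]
gripper_width: 0.371
time_s: 45.3
tcp_pos: [0.5041, 0.0019, 0.1198]
ee_rot: [[-0.001, -0.957, 0.291], [-0.009, 0.291, 0.957], [-1.0, -0.002, -0.009]]
wrist_force: [0.7, 0.3, -1.7]
gripper_width: 0.373
```

```bash
python3 -m creep '[[0.2,-2,-1,-6,0],[0.2,-2,-1,-11,0],[0.2,-2,-1,-15,0],[0.2,-2,-1,-17,0],[0.2,-2,-1,-18,0],[0.2,-2,-1,-18,0],[0.2,-2,-1,-18,0],[0.2,-2,-1,-18,0]]'
```

```text
time_s: 46.1
tcp_pos: [0.502, 0.0008, 0.1019]
ee_rot: [[-0.001, -0.957, 0.291], [-0.009, 0.291, 0.957], [-1.0, -0.001, -0.009]]
wrist_force: [-3.0, -0.2, 2.3]
gripper_width: 0.371
```

```bash
python3 -m creep '[[0.5,0,0,0,0],[0.7,0,0,0,0],[0.8,0,0,0,0],[0.8,0,0,0,0],[0.8,0,0,0,0],[0.8,0,0,20,0],[0.8,0,0,60,0],[0.8,0,0,105,0]]'; python3 -m creep '[[1,7,20,25,0],[1,20,60,30,0],[1,33,100,30,0],[1,46,140,30,0],[1,59,180,30,0],[1,72,220,30,0],[1,85,260,30,0],[1,98,300,30,0]]'; python3 -m creep '[[1,6,17,0,0],[1,6,17,0,0],[1,6,17,0,0],[1,6,17,0,0],[1,6,17,0,0],[1,6,17,0,0],[1,6,17,0,0],[1,6,17,0,0]]'
python3 - <<'E'
from h import *
p=capture("wrist");c=cloud(p);Z=c[...,2]
m=(abs(Z-.109)<.006)
n,l,st,_=cv2.connectedComponentsWithStats(m.astype(np.uint8))
for i in range(1,n):
    if st[i][4]>40:
        q=c[l==i];print(np.round((np.nanmin(q,0)+np.nanmax(q,0))/2,4),np.ptp(q,0).round(3),st[i])
print(sense()["tcp_pos"])
p=capture("top");c=cloud(p);Z=c[...,2]
m=(abs(Z-.135)<.006)&(c[...,0]<.55)&(c[...,0]>.45)&(c[...,1]<.1)&(c[...,1]>-.1)
n,l,st,_=cv2.connectedComponentsWithStats(m.astype(np.uint8))
for i in range(1,n):
    q=c[l==i];print("rack",np.round((np.nanmin(q,0)+np.nanmax(q,0))/2,4),st[i][4])
p=capture("scene");cv2.imwrite("pics/s12.png",p["image"])
E
```

```text
time_s: 46.9
tcp_pos: [0.5011, 0.0006, 0.207]
ee_rot: [[-0.005, -0.957, 0.291], [-0.01, 0.291, 0.957], [-1.0, 0.002, -0.011]]
wrist_force: [1.6, 0.1, 0.3]
gripper_width: 0.796
time_s: 47.7
tcp_pos: [0.5993, 0.3023, 0.2367]
ee_rot: [[-0.005, -0.957, 0.29], [-0.01, 0.291, 0.957], [-1.0, 0.002, -0.011]]
wrist_force: [0.9, -0.3, 1.3]
gripper_width: 1.002
time_s: 48.5
tcp_pos: [0.6053, 0.3189, 0.237]
ee_rot: [[-0.005, -0.957, 0.291], [-0.01, 0.291, 0.957], [-1.0, 0.002, -0.011]]
wrist_force: [-0.3, -0.7, 0.0]
gripper_width: 1.004
[0.6051 0.3177 0.1075] [0.028 0.028 0.008] [243 179  29  28 615]
[0.60530358 0.31901191 0.23695961]
rack [ 0.5012 -0.001   0.1343] 123
rack [ 0.4847 -0.0533  0.1337] 122
```

View pics/s12.png

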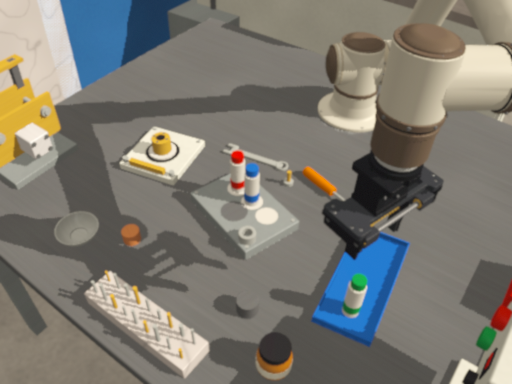

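Blue is back at (252,187), about 1 mm off by the top camera. Last is green.

```bash
python3 -m creep '[[0.9,0.5,-1.5,-40,0],[0.9,0.5,-1.5,-80,0],[0.9,0.5,-1.5,-115,0],[0.9,0.5,-1.5,-145,0],[0.9,0.5,-1.5,-159,0],[0.9,0.5,-1.5,-162,0],[0.9,0.5,-1.5,-162,0],[0.9,0.5,-1.5,-162,0]]'; python3 -m creep '[[0.5,0,0,0,0],[0.2,0,0,0,0],[0.2,0,0,0,0],[0.2,0,0,0,0],[0.2,0,0,0,0],[0.2,0,0,0,0],[0.2,0,0,0,0],[0.2,0,0,0,0]]'
```

```text
time_s: 49.45
tcp_pos: [0.6069, 0.3185, 0.0769]
ee_rot: [[-0.002, -0.957, 0.29], [-0.008, 0.29, 0.957], [-1.0, -0.001, -0.008]]
wrist_force: [0.2, 0.4, 0.4]
gripper_width: 0.9
time_s: 50.25
tcp_pos: [0.6068, 0.3184, 0.0768]
ee_rot: [[-0.002, -0.957, 0.29], [-0.008, 0.29, 0.957], [-1.0, -0.001, -0.008]]
wrist_force: [-0.3, 0.5, -0.1]
gripper_width: 0.366
```

```bash
python3 -m creep '[[0.2,0,0,15,0],[0.2,0,0,50,0],[0.2,0,0,95,0],[0.2,0,0,135,0],[0.2,-3,-10,158,0],[0.2,-13,-40,160,0],[0.2,-26,-80,160,0],[0.2,-40,-120,160,0]]'; python3 -m creep '[[0.2,-15,-45,0,0],[0.2,-30,-90,0,0],[0.2,-45,-135,0,0],[0.2,-49,-145,0,0],[0.2,-49,-145,0,0],[0.2,-49,-145,0,0],[0.2,-49,-145,-20,0],[0.2,-49,-145,-50,0]]';python3 -m creep '[[0.2,0,0,-30,0],[0.2,0,0,-60,0],[0.2,0,0,-68,0],[0.2,0,0,-68,0],[0.2,0,0,-68,0],[0.2,0,0,-68,0],[0.2,0,0,-68,0],[0.2,0,0,-68,0]]'
```

```text
time_s: 51.05
tcp_pos: [0.5661, 0.1974, 0.2377]
ee_rot: [[-0.001, -0.957, 0.289], [-0.008, 0.289, 0.957], [-1.0, -0.001, -0.008]]
wrist_force: [0.9, -0.5, -1.4]
gripper_width: 0.374
time_s: 51.85
tcp_pos: [0.5193, 0.0543, 0.1891]
ee_rot: [[0.005, -0.958, 0.288], [-0.006, 0.287, 0.958], [-1.0, -0.006, -0.004]]
wrist_force: [0.0, -0.4, -2.4]
gripper_width: 0.368
time_s: 52.65
tcp_pos: [0.5197, 0.0544, 0.122]
ee_rot: [[0.006, -0.958, 0.288], [-0.005, 0.287, 0.958], [-1.0, -0.007, -0.003]]
wrist_force: [-0.3, -0.1, -1.5]
gripper_width: 0.375
```

```bash
python3 -m creep '[[0.2,-1,-0.5,-6,0],[0.2,-1,-0.5,-11,0],[0.2,-1,-0.5,-15,0],[0.2,-1,-0.5,-18,0],[0.2,-1,-0.5,-19.5,0],[0.2,-1,-0.5,-19.5,0],[0.2,-1,-0.5,-19.5,0],[0.2,-1,-0.5,-19.5,0]]'
```

```text
time_s: 53.45
tcp_pos: [0.5187, 0.0539, 0.1026]
ee_rot: [[0.006, -0.958, 0.288], [-0.005, 0.288, 0.958], [-1.0, -0.007, -0.003]]
wrist_force: [-0.6, 1.4, 1.0]
gripper_width: 0.372
```

```bash
python3 -m creep '[[0.5,0,0,-0.5,0],[0.7,0,0,-0.5,0],[0.8,0,0,-0.5,0],[0.8,0,0,-0.5,0],[0.8,0,0,0,0],[0.8,0,0,20,0],[0.8,0,0,60,0],[0.8,0,0,105,0]]'; python3 -m creep '[[1,0,20,25,0],[1,0,60,40,0],[1,0,100,60,0],[1,0,140,60,0],[1,0,180,60,0],[1,0,220,60,0],[1,0,220,60,0],[1,0,220,60,0]]'
python3 - <<'E'
from h import *
for i in range(4):capture("top")
for cam in ["top","scene"]:
    p=capture(cam);cv2.imwrite(f"pics/{cam}13.png",p["image"]);c=cloud(p);Z=c[...,2]
    m=(abs(Z-.135)<.007)&(c[...,0]<.55)&(c[...,0]>.45)&(c[...,1]<.1)&(c[...,1]>-.1)
    n,l,st,_=cv2.connectedComponentsWithStats(m.astype(np.uint8))
    for i in range(1,n):
        q=c[l==i];print(cam,"rack",np.round((np.nanmin(q,0)+np.nanmax(q,0))/2,4),st[i][4])
    m=(abs(Z-.066)<.006)&(c[...,0]>.4)&(c[...,0]<.58)&(c[...,1]<-.22)&(c[...,1]>-.4)
    q=c[m];print("die",np.round((np.nanmin(q,0)+np.nanmax(q,0))/2,4))
    for r in mark_of(p,"ring")[:1]: print("ring",r["centre"],onz(p,r["centre"],.03))
s=sense();print(s["tcp_pos"],s["wrist_force"],s["time_s"])
E
```

```text
time_s: 54.25
tcp_pos: [0.5178, 0.0535, 0.2077]
ee_rot: [[0.003, -0.958, 0.288], [-0.006, 0.288, 0.958], [-1.0, -0.005, -0.005]]
wrist_force: [1.2, -0.1, -0.1]
gripper_width: 0.796
time_s: 55.05
tcp_pos: [0.5175, 0.2742, 0.2671]
ee_rot: [[0.002, -0.958, 0.286], [-0.007, 0.286, 0.958], [-1.0, -0.004, -0.006]]
wrist_force: [-0.7, -1.3, 0.1]
gripper_width: 1.001
top rack [0.5175 0.0524 0.1346] 125
top rack [ 0.5011 -0.001   0.1342] 122
top rack [ 0.4847 -0.0533  0.1355] 122
die [ 0.486  -0.2998  0.0657]
ring [223.3, 169.0] [0.59741322 0.05633745 0.03      ]
scene rack [ 0.489  -0.052   0.1323] 102
scene rack [0.5055 0.0006 0.1325] 114
scene rack [0.5216 0.0533 0.1335] 122
die [ 0.4901 -0.2995  0.0645]
ring [246.8, 236.5] [0.59530515 0.0551385  0.03      ]
[0.51796653 0.27280853 0.26797238] [ 0.16564609 -0.05216743  0.80263202] 55.45
```

View pics/scene13.png

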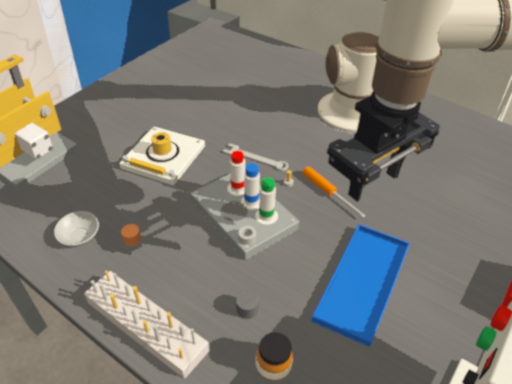

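View pics/top13.png

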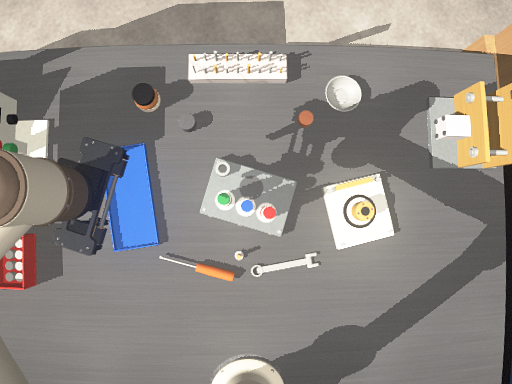

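Everything stands upright where it should: the cartridges in their original order, the die at (362,210) inside the ring, and the steel ring unmoved.

```bash
python3 -c "
from station import *
print(finish_job())"
```

```text
the job is handed in; nothing more can be done
None
```

The job is done and handed in at about 55 s of the 147 s allowed. I moved red, blue and green upright into the tray and set the brass die on the white disc. I then put the cartridges back on their own nests. No verdict was reported, so these are my own checks:

- **Cartridges:** in the top camera each stands within about 1.5 mm of where it started.
- **Die:** it is upright and about 1–2 mm from the disc centre in the top and wrist cameras.
- **Steel ring:** the networks put it within about 4 mm of its starting place, which is within their scatter, and nothing came near it.
- **Disagreements:** the scene camera's depth readings are about 4 mm higher in x than the other two cameras. The offset was the same at the start and at the end, so I took it as calibration error. My first automatic fits of the tray outline and the disc ring failed, and I redid both.
- **Tool tilt:** the tool leaned up to about 1.3° during the die move and straightened out on the way back, with no visible effect on the placing.

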